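# Flip the coaster in the folding tray and stand the spice jar on it

### The arm

A 6-joint arm with a two-finger parallel gripper is mounted at the origin on the work surface. World frame = base frame: x ahead of the robot, y to its left, z up, the work surface at z = 0. Lengths are in m, angles in degrees, forces in N, time in s.
With the tool pointing down it reaches from about 0.4 to 0.825 m from the base axis. Payload 7 kg.
Tool frame: the origin (TCP) lies at the very end of the fingers, on their centre line; the grasp point (between the pads) lies 19 mm behind it; z points along the fingers, y is the line along which they close (so a half turn about z gives the same grasp; the last joint's range is limited). The gripper opens to 88 mm and grips with 3 to 60 N. Pads are 19 mm wide; open, the fingers measure 130 mm over their backs; the gripper's body (78 mm by 193 mm) begins 47 mm behind the grasp point.
Start: joints at [-48.638, 20.546, 0.682, 0, -70.136, -16.507], TCP at [0.284, -0.612, 0.227] pointing down, gripper open.
Joint ranges: [-176.03, 176.03], [-82.01, 121.73], [-58.28, 71.71], [-173.87, 95.51], [-174.79, -0.11], [-173.66, 173.66]. Speed limits (degrees/s): [136.94, 136.94, 172.46, 180, 180, 180].

### API

Orientations are given as [roll, pitch, yaw] about the fixed x, y, z axes, in that order (R = Rz(yaw) Ry(pitch) Rx(roll)).
In Python, from plant import get_state, imaging, r, finder gives the robot as it stands.
- The arm moves only by the shell command python3 -m handwheel 'ROWS' [FORCE]. ROWS is JSON, a list of rows, each a list of 5 numbers: the closure, from 0 (fully open) to 1 (shut), then the shift along the world's x, y, z in cm, then the turn about the world's z in degrees. A call has 1 to 8 rows; each row is the pose to reach, as a shift and turn from the pose commanded when the call began; what a row does not reach only later rows make up. A row lasts 1/8 s, in which the tool goes at most 62.5 mm and 10.7 degrees, less where a joint would pass 70% of its speed; a pose out of reach is approached as far as the arm can. A call with a gripper value outside its range is refused whole. The fingers move at their own pace and stop on an object; FORCE is the grip in N (left out, the last holds). Time passes only in rows, so rows that repeat a pose let the fingers close. It gives the time, the measured TCP pose, the force, the opening and the grip force at its end, in the units of the state.
- get_state(): the state, without advancing time (a new reading comes with each control period).
- imaging.capture(name): name is "side" or "top" or "wrist"; returns (picture, depth): 480x640x3 uint8, red, green, blue; 480x640 float32, m along the optical axis (not along the pixel's ray), 0 where there is no reading.
- imaging.get_calibration(name): a dict with "fx", "fy", "cx", "cy" (pixels), "dist" ([k1, k2, p1, p2, k3] as OpenCV has them; the pictures are not rectified), "rvec" (rotation vector, rad) and "tvec" (3), from world to camera coordinates, as OpenCV has them; the wrist camera has in their place "hand_eye" (4x4, takes a point from camera to tool coordinates, whose origin is the TCP and whose axes are the flange's). Camera axes: x right, y down, z forward; pixel columns grow to the right and rows downward; lengths in m; the calibration is good to about 2 mm. A picture is of the moment at which its call begins: read the wrist's pose just before it. get_calibration takes no time and is no camera call.
- r.close_job(): hands the job in; it is judged then, once.
Trained networks look in the newest picture that a camera, given by its name, has taken for a name from the list of things; names that differ only in an ending like _2 or _b are one class to them, and where a whole thing is asked for, a point or a joint stands for the part that bears it (a point fixed in the world has none). Each returns a list of dicts, best first, with "p" (0 to 1); they miss things now and then, are a little off and sometimes report something else, mostly with a low value. They report only what shows in the picture. A call takes as long as a camera call. They do not tell look-alikes from the thing itself.
- finder.cut_out(camera, query): "region" (480x640 bool, what is visible of it) and "pixel" ([column, row] in pixels, amid what is visible of it).
The state is a dict: "time_s": time; "joints": joint angles; "qd": joint speeds; "joint_torque": joint torques, N m; "tcp_pos": TCP position; "eef_rot": TCP orientation; "contact_force": force on the tool from outside, world axes, zero at the start; "moment": the same for the moment, N m; "gripper_width": finger opening in m; "gripper_force": force on a finger pad.
Only numpy, scipy, OpenCV 4.12 (cv2) and the standard library are available. Lean on these libraries where they do the work, as an engineer would, in place of code of your own. Each camera call takes 0.05 s, during which the arm holds its last target. There are 200 camera calls.

### The job

The square coaster lies cork side up in the hinged leaf of the folding tray. Without touching the coaster, raise that leaf by its handle until the coaster tumbles over, cork side down, into the tray's fixed half, then lower the leaf flat again by hand rather than letting it slam. Then lift the short jar over the rack's front rail and stand it upright in the middle of the coaster (set it down, do not drop it), leaving the other things where they are.

Things in the scene. Friction and masses are not known exactly. Their poses are not given: they have to be found in the camera images.
- tray: Folding dark wooden tray fixed to the counter. Origin at counter level below the hinge line, mid-width; z up, x along the hinge. Fixed half on the -y side, hinged leaf on the +y side (flat: floor 26 mm above the counter, inside 115 by 102 mm, walls 14 mm above it, outer wall ending at y = 110 mm). All walls 5 mm thick.
- fixed_half (a point): Centre of the floor of the tray's fixed half (tray y = -52 mm, 18 mm above the counter). Inside 115 mm (x) by 105 mm (y); walls on three sides rise to 34 mm above the counter, the hinge side is open. Axes as the tray's.
- hinge (a point): Middle of the leaf's hinge axis, 26 mm above the counter, level with the flat leaf's floor; x along it. Beside it the leaf carries a sill 3 mm thick, 7 mm high and 116 mm long that holds the coaster back until the leaf is past upright.
- leaf (a joint): Angle of the hinged leaf, rad: 0 flat, 1.57 upright, stop at 2.05 leaning over the fixed half. The coaster slides to the sill as the leaf rises and topples into the fixed half, other face down, between about 1.6 and 1.95. The leaf weighs 0.25 kg, turns freely and falls shut (or over) when let go.
- handle (a point): Centre of the leaf's handle: a round steel bar 10 mm thick, 90 mm long, parallel to the hinge, 40 mm outside the leaf's outer wall on two end arms. It lies 150 mm from the hinge axis along the leaf, 12 mm above the leaf's floor plane (flat: 38 mm above the counter). It can be pinched from above and turns between the fingers as the leaf swings. Its x is along the bar.
- coaster_mid (a point): Centre of the coaster, a square plate 76 by 76 by 12 mm, 0.1 kg, glazed white ceramic on one face and cork (70 mm square) on the other. z points out of the cork face: up at the start.
- rack: Dark steel spice rack fixed to the counter, 100 mm deep (x), 220 mm wide (y), open above. Origin at counter level under its centre, front on the -x side. Above the counter: board 30 mm, front rail (x = -46 mm) and side walls 60 mm, back wall (x = 46 to 50 mm) 70 mm. The jar and the cruet stand on it side by side about 110 mm apart, either way round.
- jar_mid (a point): Centre, half-way up, of the short glass jar with a steel lid: 54 mm in diameter, 110 mm high, about 0.3 kg, z up. It is the shorter of the two things in the rack.
- cruet: Tall amber bottle in the rack, a bystander: 50 mm in diameter, 145 mm high; origin under its centre.
- bowl: Bowl on the counter, a bystander: 116 mm across, 55 mm high; origin under its centre.
- soap: Yellow soap bottle on the counter, a bystander: 64 mm in diameter, 190 mm high; origin under its centre.
- spatula: Spatula lying on the counter, a bystander: 240 mm long along its x; origin under it.
- coaster: The same coaster; this origin is at the centre of its glazed face, z out of the cork face.
- jar: The same jar; this origin is at the centre of its underside.
Not all that is in view belongs to the job. Of the things like the jar, leave any that is purple or red; of the rest the larger one is meant.

How it is judged (in metres and radians):
On the way, in this order (a step that is already met when the one before it is completed fails the run):
1. the coaster lies flat, cork side down, in the fixed half of the tray (angle between coaster_mid's own z axis and vertical above 2.98 rad and y of coaster_mid in the frame of tray between -0.075 and -0.03 m and z of coaster_mid in the frame of tray below 0.029 m), for 0.2 s.
2. the leaf is flat again (value of joint leaf below 0.08 rad), for 0.2 s.
3. the jar is lifted higher than the rack's front rail (z of jar_mid in the frame of rack above 0.117 m), for 0.05 s.
At the end, for the whole second after the job is handed in: The coaster lies flat (within 9 degrees), cork side down, in the fixed half of the tray; the leaf is flat (below 0.08 rad); the jar stands at rest and upright (within 6 degrees) on the coaster, its axis within 18 mm of the coaster's centre (all of step 1 and value of joint leaf below 0.08 rad and horizontal distance between jar_mid and coaster_mid below 0.018 m and angle between jar_mid's own z axis and vertical below 0.1 rad and z of jar_mid in the frame of tray between 0.079 and 0.091 m and linear speed of each of jar, coaster below 0.02 m/s); the robot touches nothing.
It fails at once if the robot touches the coaster (contact force between any of the fingers, the arm and coaster above 0.5 N).
It fails at once if the leaf falls shut faster than 3.5 rad/s (velocity of joint leaf below -3.5 rad/s).
It fails at once if the jar is dropped: it moves faster than 0.6 m/s out of the fingers (contact force between the fingers and jar below 0.1 N and linear speed of jar above 0.6 m/s).
It fails at once if a bystander is moved more than 30 mm or the cruet, bowl or soap tipped over (distance of any of cruet, bowl, soap, spatula from where it was at the start of the episode above 0.03 m or angle between any of cruet, bowl, soap's own z axis and vertical above 0.4 rad).
It also fails if it takes over 72 s, if anything falls off the work surface, if the arm or the gripper's body presses on something with over 40 N, if the wrist force passes 120 N, or if a joint passes its speed limit or range.

## Working session

There is one attempt and no reset: what is moved stays moved. The work goes in short steps, Python scripts to look and compute and a shell command to move; the robot and the scene stay as the last step left them, time stands still between calls to the robot, and variables do not carry over. Pictures are saved under pics/ and viewed, at most 10 in all, crops included, and the job is handed in when it is done.

```bash
ls; mkdir -p pics
cat > h.py <<'E'
import numpy as np,cv2
from scipy.spatial.transform import Rotation as R
from plant import get_state, imaging, r, finder
def cam(n):
    s=get_state(); im,d=imaging.capture(n); c=imaging.get_calibration(n)
    K=np.array([[c['fx'],0,c['cx']],[0,c['fy'],c['cy']],[0,0,1]]);D=np.array(c['dist'],float)
    if n=='wrist':
        T=np.eye(4);T[:3,:3]=R.from_euler('xyz',s['eef_rot'],degrees=True).as_matrix();T[:3,3]=s['tcp_pos']
        M=T@np.array(c['hand_eye'])
    else:
        V=np.eye(4);V[:3,:3]=cv2.Rodrigues(np.array(c['rvec'],float))[0];V[:3,3]=np.ravel(c['tvec']);M=np.linalg.inv(V)
    return im,d,K,D,M
def world(C):
    im,d,K,D,M=C
    v,u=np.mgrid[:480,:640]
    p=cv2.undistortPoints(np.stack([u,v],-1).reshape(-1,1,2).astype(float),K,D).reshape(480,640,2)
    P=np.concatenate([p*d[...,None],d[...,None]],-1)
    W=P@M[:3,:3].T+M[:3,3]; W[d<=0]=np.nan
    return W
def save(n,im): cv2.imwrite('pics/'+n+'.png',im[...,::-1])
E
python3 - <<'E'
from h import *
s=get_state();print(s)
for n in ['top','side']:
    C=cam(n);save(n+'0',C[0]);W=world(C);np.save(n+'W.npy',W)
    for q in ['tray','leaf','handle','coaster','rack','jar','cruet','bowl','soap','spatula']:
        for o in finder.cut_out(n,q)[:4]:
            m=o['region'];P=W[m];P=P[~np.isnan(P[:,0])]
            print(n,q,round(o['p'],2),np.round(o['pixel']),m.sum(),np.round(np.median(P,0),3) if len(P) else '', np.round(np.percentile(P,[2,98],axis=0),3).tolist() if len(P) else '')
E
```

```text
pics
{'time_s': 0.0, 'joints': array([-4.86388518e+01,  2.05929529e+01,  6.35972228e-01, -1.93786276e-02,
       -7.01347581e+01, -1.65066047e+01]), 'qd': array([ 0.05638054,  0.0314845 ,  0.02033364, -0.08765045,  0.09478079,
        0.09901033]), 'joint_torque': array([-3.81267630e-03, -5.82720208e+01,  2.93064433e+01,  6.99727759e+00,
        7.08467487e-03, -1.87278019e-04]), 'tcp_pos': array([ 0.28349526, -0.61207304,  0.22562457]), 'eef_rot': array([ 1.79906866e+02, -8.60142057e-03, -1.55152049e+02]), 'contact_force': array([-0.27586554, -0.26971069,  0.14354922]), 'moment': array([-0.01394694, -0.02315287, -0.00227974]), 'gripper_force': 0.0, 'gripper_width': 0.08744202804350522}
top tray 0.93 [452. 299.] 5619 [ 0.51  -0.218  0.023] [[0.446, -0.307, 0.014], [0.577, -0.049, 0.044]]
top leaf 0.92 [403. 295.] 2503 [ 0.518 -0.132  0.029] [[0.454, -0.2, 0.0], [0.582, -0.047, 0.045]]
top handle 0.8 [401. 299.] 2365 [ 0.518 -0.126  0.029] [[0.455, -0.199, 0.002], [0.58, -0.047, 0.045]]
top handle 0.3 [453. 302.] 5674 [ 0.51  -0.217  0.023] [[0.447, -0.307, 0.013], [0.577, -0.049, 0.0
[... 2010 characters left out ...]
jar 0.9 [423. 268.] 1869 [0.426 0.025 0.072] [[0.406, -0.032, 0.001], [0.455, 0.034, 0.111]]
side cruet 0.89 [320. 338.] 2231 [0.471 0.277 0.113] [[0.455, 0.253, 0.037], [0.498, 0.289, 0.176]]
side bowl 0.57 [272. 202.] 2031 [ 0.785 -0.035  0.034] [[0.719, -0.071, 0.0], [0.826, 0.036, 0.056]]
side bowl 0.42 [411. 214.] 1070 [ 0.514 -0.135  0.037] [[0.48, -0.177, 0.027], [0.553, -0.103, 0.04]]
side soap 0.56 [194. 287.] 3315 [0.7   0.283 0.101] [[0.683, 0.248, 0.002], [0.737, 0.302, 0.19]]
side soap 0.5 [273. 202.] 2001 [ 0.784 -0.036  0.035] [[0.719, -0.07, 0.004], [0.823, 0.036, 0.056]]
side spatula 0.9 [366. 174.] 1135 [ 0.683 -0.236  0.003] [[0.615, -0.276, -0.001], [0.841, -0.214, 0.02]]
```

View pics/top0.png

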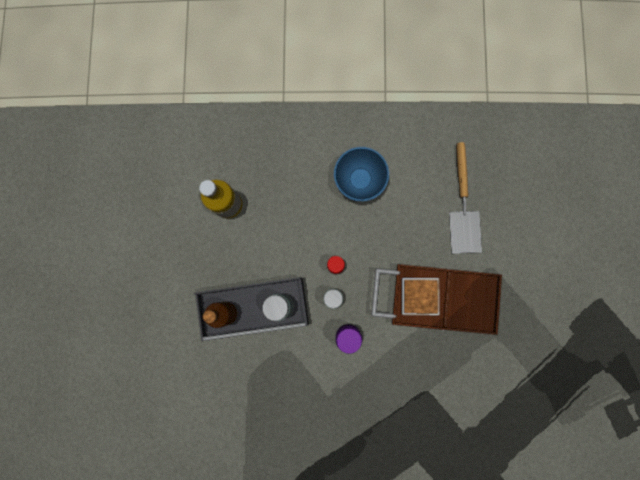

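View pics/side0.png

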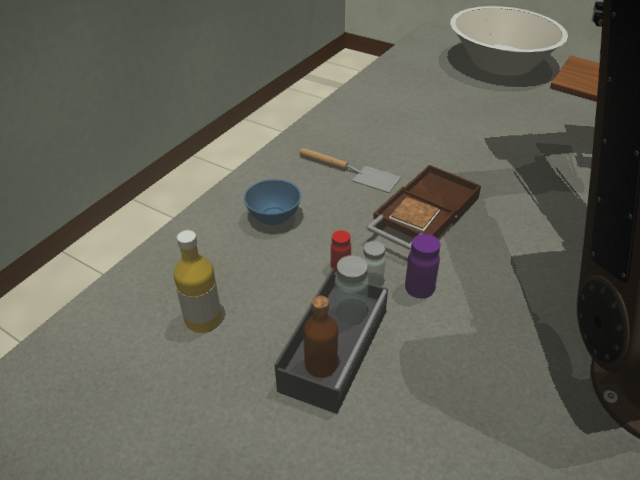

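The top view shows the tray at about (447, 299) with its bar at column 377, and the rack on the left holding the jar at (275, 307) and the cruet at (218, 315). The purple (349, 339), red (336, 265) and small clear (333, 299) jars are decoys standing close to the handle. The side view agrees.

Run:
```python
from h import *
for n in ['top','side']:
    C=cam(n);W=world(C)
    for q in ['tray','leaf','coaster','rack']:
        o=finder.cut_out(n,q)[0];P=W[o['region']];P=P[~np.isnan(P[:,0])]
        if q=='tray': P=P[P[:,2]>0.008]
        if q=='coaster':P=P[P[:,2]>0.03]
        # robust trim
        rc=cv2.minAreaRect((P[:,:2]*1000).astype(np.float32));print(n,q,np.round(rc[0]),np.round(rc[1]),round(rc[2],1))
        if q=='tray':
            H=P[P[:,1]>-0.065]; print('handle bar pts',len(H),np.round(H.mean(0),3),np.round(np.polyfit(H[:,0],H[:,1],1),3),np.round(np.percentile(H,[3,97],axis=0),3).tolist())
            print('ymax by x',[ (round(x,2),round(np.percentile(P[abs(P[:,0]-x)<.01][:,1],99),3),round(np.percentile(P[abs(P[:,0]-x)<.01][:,1],1),3)) for x in np.arange(.46,.58,.02)])
            print('xlim by y',[ (round(y,2),np.round(np.percentile(P[abs(P[:,1]-y)<.01][:,0],[1,99]),3).tolist()) for y in np.arange(-.29,-.08,.03)])
    for o in finder.cut_out(n,'jar'):
        P=W[o['region']];P=P[~np.isnan(P[:,0])];t=np.percentile(P[:,2],97);T=P[P[:,2]>t-.012]
        print('jar',round(t,3),np.round((np.percentile(T,2,axis=0)+np.percentile(T,98,axis=0))/2,3),np.round(np.ptp(T,axis=0),3))
```

```text
top tray [ 514. -177.] [266. 129.] 84.5
handle bar pts 278 [ 0.524 -0.052  0.042] [-0.047 -0.027] [[0.479, -0.064, 0.038], [0.573, -0.043, 0.047]]
ymax by x [(np.float64(0.46), np.float64(-0.087), np.float64(-0.303)), (np.float64(0.48), np.float64(-0.045), np.float64(-0.305)), (np.float64(0.5), np.float64(-0.045), np.float64(-0.307)), (np.float64(0.52), np.float64(-0.045), np.float64(-0.308)), (np.float64(0.54), np.float64(-0.048), np.float64(-0.31)), (np.float64(0.56), np.float64(-0.05), np.float64(-0.311))]
xlim by y [(np.float64(-0.29), [0.44, 0.566]), (np.float64(-0.26), [0.444, 0.568]), (np.float64(-0.23), [0.447, 0.572]), (np.float64(-0.2), [0.45, 0.574]), (np.float64(-0.17), [0.453, 0.578]), (np.float64(-0.14), [0.454, 0.581]), (np.float64(-0.11), [0.458, 0.584])]
top leaf [ 519. -123.] [157. 133.] 84.7
top coaster [ 518. -144.] [75. 74.] 0.2
top rack [491. 215.] [105. 240.] 9.0
jar 0.143 [0.496 0.146 0.14 ] [0.047 0.046 0.013]
jar 0.079 [0.582 0.032 0.076] [0.03  0.03  0.012]
jar 0.114 [0.433 0.006 0.11 ] [0.048 0.046 0.012]
jar 0.088 [0.513 0.037 0.085] [0.036 0.036 0.009]
s
[... 397 characters left out ...]
loat64(0.54), np.float64(-0.044), np.float64(-0.31)), (np.float64(0.56), np.float64(-0.046), np.float64(-0.309))]
xlim by y [(np.float64(-0.29), [0.439, 0.564]), (np.float64(-0.26), [0.443, 0.567]), (np.float64(-0.23), [0.445, 0.569]), (np.float64(-0.2), [0.448, 0.572]), (np.float64(-0.17), [0.45, 0.577]), (np.float64(-0.14), [0.453, 0.579]), (np.float64(-0.11), [0.455, 0.582])]
side leaf [ 522. -122.] [158. 259.] 5.3
side coaster [ 517. -136.] [79. 88.] 0.5
side rack [508. 180.] [130. 284.] 8.8
jar 0.141 [0.494 0.15  0.136] [0.049 0.05  0.015]
jar 0.086 [0.511 0.041 0.081] [0.057 0.118 0.064]
jar 0.077 [0.581 0.037 0.072] [0.032 0.032 0.014]
jar 0.111 [0.431 0.009 0.106] [0.048 0.051 0.014]
```

```bash
python3 -m handwheel '[[0,2,5,0,-4],[0,4.5,10.5,0,-8],[0,7,16,0,-12],[0,9.5,21.5,0,-16],[0,12,27,0,-20],[0,14,32.5,0,-24],[0,16.5,38,0,-27],[0,18.5,43,0,-30]]'; python3 -m handwheel '[[0.7,2,5,0,0],[0.75,4,10,0,0],[0.75,5.5,13.1,-4,0],[0.75,5.5,13.1,-8,0],[0.75,5.5,13.1,-8,0],[0.75,5.5,13.1,-8,0]]'
python3 - <<'E'
from h import *
C=cam('wrist');save('w1',C[0]);s=get_state();print(s['tcp_pos'],s['eef_rot'],s['joints'],s['gripper_width'])
W=world(C)
o=finder.cut_out('wrist','handle')
for k in o[:2]: print(k['p'],k['pixel'])
m=(W[...,2]>.03)&(W[...,2]<.055)&(W[...,1]>-.07)&(W[...,1]<-.03)&(W[...,0]>.45)&(W[...,0]<.6)
P=W[m];print(len(P),np.round(np.percentile(P,[3,50,97],axis=0),4),np.round(np.polyfit(P[:,0],P[:,1],1),3))
E
```

```text
time_s: 2.7
tcp_pos: [0.4694, -0.1805, 0.227]
eef_rot: [180.0, 0.1, 174.8]
contact_force: [0.6, 0.3, 0.4]
gripper_width: 0.0877
gripper_force: 0.0
time_s: 3.45
tcp_pos: [0.5245, -0.0517, 0.1481]
eef_rot: [-180.0, 0.1, 174.9]
contact_force: [0.3, -0.2, 0.3]
gripper_width: 0.0333
gripper_force: 0.0
[ 0.52477308 -0.05175948  0.14845626] [1.79980829e+02 1.46730188e-01 1.74842276e+02] [ 1.57226974e+01  1.04418860e+01 -2.42789160e+01  4.19072431e-02
 -5.51352783e+01 -1.10904309e+02] 0.029298781754267856
0.87 [237.7, 191.7]
0.24 [201.3, 227.6]
2015 [[ 0.4756 -0.0677  0.0386]
 [ 0.5136 -0.0512  0.0421]
 [ 0.5671 -0.0431  0.0438]] [-0.028 -0.038]
```

View pics/w1.png

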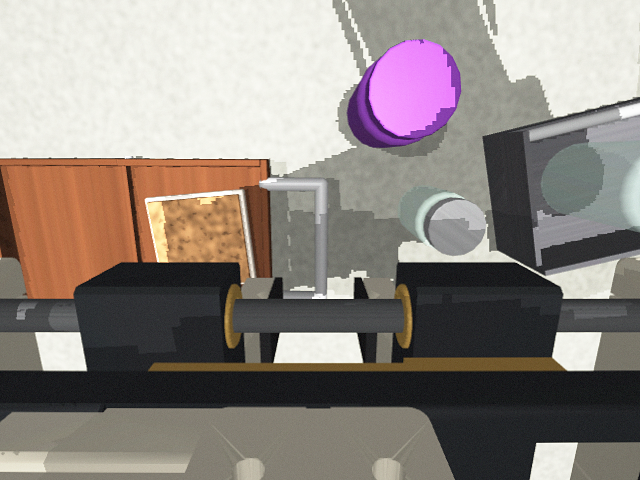

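Wrist picture: the bar is at column 320, midway between the fingers (252–385). The closing line runs along tray y, and the small jar's lid is at (457, 225). I'll descend with the fingertips just under the bar so the gripper body stays above that lid.

```bash
python3 -m handwheel '[[0.75,0,0,-3,0],[0.75,0,0.1,-6,0],[0.75,0,0.1,-8.5,0],[0.75,0,0.1,-10,0],[0.75,0,0.1,-11,0],[0.75,0,0.1,-11.8,0],[0.75,0,0.1,-11.8,0]]'
python3 - <<'E'
from h import *
C=cam('side');save('s1',C[0][150:330,300:480].repeat(3,0).repeat(3,1))
E
```

```text
time_s: 4.42
tcp_pos: [0.5237, -0.0505, 0.0285]
eef_rot: [-180.0, -0.0, 174.9]
contact_force: [-0.4, -0.6, 0.7]
gripper_width: 0.0218
gripper_force: 0.0
```

View pics/s1.png

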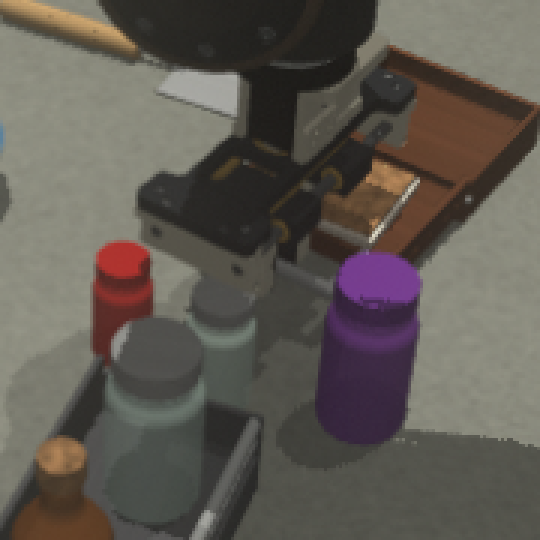

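The gripper body clears the purple jar, and there is no contact. I'll grip the bar and swing the leaf along its arc.

```bash
python3 -m handwheel '[[1,0,0,0,0],[1,0,0,0,0],[1,0,0,0,0],[1,0,0,0,0]]' 20; python3 -m handwheel '[[1,0,-0.3,1.95,0],[1,-0.1,-0.8,3.85,0],[1,-0.15,-1.6,5.65,0],[1,-0.25,-2.6,7.35,0],[1,-0.35,-3.8,8.9,0],[1,-0.5,-5.2,10.25,0],[1,-0.5,-5.2,10.25,0]]'
```

```text
time_s: 4.97
tcp_pos: [0.5242, -0.0496, 0.029]
eef_rot: [179.9, 0.1, 174.9]
contact_force: [-1.5, 5.6, 1.5]
gripper_width: 0.009
gripper_force: 20.0
time_s: 5.85
tcp_pos: [0.5196, -0.1008, 0.1338]
eef_rot: [179.8, 0.2, 174.8]
contact_force: [-6.6, 17.2, 16.5]
gripper_width: 0.0091
gripper_force: 20.0
```

```bash
python3 -m handwheel '[[1,-0.1,-1.5,1.35,0],[1,-0.3,-3.25,2.3,0],[1,-0.45,-5.1,3.05,0],[1,-0.65,-7.0,3.55,0],[1,-0.8,-9.0,3.8,0],[1,-0.8,-9.0,3.8,0]]'
```

```text
time_s: 6.6
tcp_pos: [0.5107, -0.1937, 0.1699]
eef_rot: [-180.0, 0.0, 174.8]
contact_force: [-3.2, 1.1, 6.8]
gripper_width: 0.0091
gripper_force: 20.0
```

```bash
python3 -m handwheel '[[1,-0.15,-1.5,0.05,0],[1,-0.25,-2.8,-0.05,0],[1,-0.35,-3.8,-0.25,0],[1,-0.4,-4.6,-0.4,0],[1,-0.5,-5.35,-0.65,0],[1,-0.55,-6.1,-0.9,0],[1,-0.55,-6.1,-0.9,0],[1,-0.55,-6.1,-0.9,0]]'
python3 - <<'E'
from h import *
C=cam('side');save('s2',C[0][130:280,330:530].repeat(3,0).repeat(3,1))
E
```

```text
time_s: 7.6
tcp_pos: [0.5049, -0.2534, 0.1599]
eef_rot: [180.0, -0.0, 174.8]
contact_force: [-1.7, 0.5, -0.0]
gripper_width: 0.009
gripper_force: 20.0
```

View pics/s2.png

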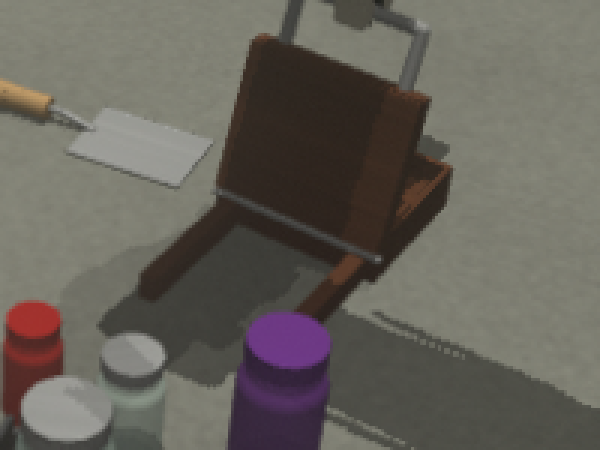

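The side picture shows the leaf leaning over at about 106°, with the bar held at (370, 15). Its inner face is hidden from this camera, so I'll check from the top and wrist cameras.

Run:
```python
from h import *
for n in ['top','wrist']:
    C=cam(n);W=world(C)
    if n=='top':save('t2',C[0][200:400,380:580].repeat(3,0).repeat(3,1))
    for o in finder.cut_out(n,'coaster'):
        P=W[o['region']];P=P[~np.isnan(P[:,0])];print(n,o['p'],o['pixel'],np.round(np.percentile(P,[3,50,97],axis=0),3).tolist(),C[0][o['region']].mean(0))
```

```text
wrist 0.61 [293.8, 239.6] [[0.472, -0.286, 0.028], [0.502, -0.272, 0.03], [0.537, -0.24, 0.032]] [215.70386421 206.70928133 195.15204045]
```

View pics/t2.png

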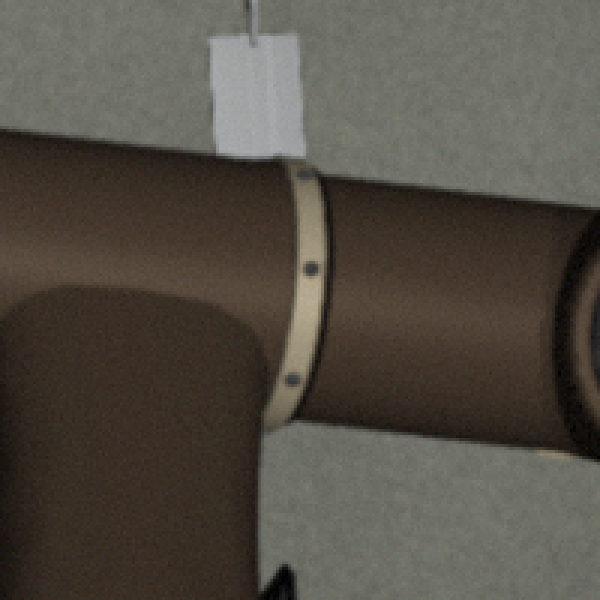

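In the wrist camera the coaster lies flat and white side up, with its top at z ≈ 0.030 in the fixed half. I'll lower the leaf back along the same arc.

```bash
python3 -m handwheel '[[1,0.15,1.5,0.5,0],[1,0.3,3.3,0.85,0],[1,0.4,4.6,0.95,0],[1,0.55,6.1,0.9,0],[1,0.75,8.1,0.65,0],[1,0.9,10,0.15,0],[1,1.1,11.85,-0.6,0],[1,1.25,13.6,-1.55,0]]'; python3 -m handwheel '[[1,0.15,1.6,-1.2,0],[1,0.25,3.0,-2.6,0],[1,0.4,4.2,-4.15,0],[1,0.5,5.2,-5.85,0],[1,0.55,6.0,-7.7,0],[1,0.6,6.5,-9.6,0],[1,0.6,6.75,-11.55,0],[1,0.6,6.75,-11.55,0]]'
```

```text
time_s: 8.85
tcp_pos: [0.5185, -0.116, 0.1442]
eef_rot: [180.0, 0.1, 174.9]
contact_force: [2.1, -2.0, -3.0]
gripper_width: 0.009
gripper_force: 20.0
time_s: 9.85
tcp_pos: [0.5244, -0.0496, 0.0277]
eef_rot: [-180.0, 0.0, 174.9]
contact_force: [4.9, -0.6, -1.5]
gripper_width: 0.0094
gripper_force: 20.0
```

```bash
python3 -m handwheel '[[0.72,0,0,0,0],[0.72,0,0,0,0],[0.72,0,0,2,0],[0.72,0,0,5,0],[0.72,0,0,10,0],[0.5,0,0,15,0],[0,0,3,20,10],[0,0,6,21,20]]'; python3 -m handwheel '[[0,-0.5,2,0,10],[0,-1,4,0,20],[0,-1.5,6,0,30],[0,-2,8,0,40],[0,-2.5,10,0,50],[0,-2.9,12,0,60],[0,-2.9,13.6,0,70],[0,-2.9,13.6,0,80]]'
python3 - <<'E'
from h import *
s=get_state();print(s['tcp_pos'],s['eef_rot'],s['joints'])
for n in ['top','wrist','side']:
    C=cam(n);W=world(C);save(n+'3',C[0])
    for q in ['coaster','jar','leaf','rack']:
      for o in finder.cut_out(n,q)[:4]:
        P=W[o['region']];P=P[~np.isnan(P[:,0])]
        if len(P)<20: continue
        t=np.percentile(P[:,2],95);T=P[P[:,2]>t-.008]
        rc=cv2.minAreaRect((T[:,:2]*1000).astype(np.float32))
        print(n,q,round(o['p'],2),np.round(o['pixel']),'top',round(t,3),np.round((np.percentile(T,2,axis=0)+np.percentile(T,98,axis=0))/2,3)[:2],[np.round(a,1) for a in rc])
E
```

```text
time_s: 10.85
tcp_pos: [0.5246, 0.0106, 0.243]
eef_rot: [180.0, 0.3, -164.9]
contact_force: [1.0, 0.9, -1.9]
gripper_width: 0.049
gripper_force: 0.0
time_s: 11.85
tcp_pos: [0.4939, 0.1466, 0.2388]
eef_rot: [179.9, -0.0, -84.8]
contact_force: [0.0, -0.1, -0.2]
gripper_width: 0.0874
gripper_force: 0.0
[0.49392259 0.14662491 0.23880393] [ 1.79943668e+02 -2.96494269e-03 -8.47672528e+01] [ 3.83668422e+01  4.95075571e+00 -1.80590662e+01 -3.07440343e-02
 -6.70389736e+01 -3.31220909e+01]
top coaster 0.81 [470. 303.] top 0.034 [ 0.511 -0.249] [array([ 511.5, -249.2]), array([75.4, 76.9]), np.float64(84.9)]
top coaster 0.21 [284. 306.] top 0.142 [0.497 0.129] [array([497.9, 128.1]), array([35.8, 10.5]), np.float64(9.4)]
top jar 0.86 [351. 338.] top 0.113 [0.433 0.006] [array([432.7,   5.3]), array([47.5, 46.6]), np.float64(76.7)]
top jar 0.77 [290. 304.] top 0.142 [0.497 0.129] [array([498. , 128.1]), array([36.1, 10.5]), np.float64(9.4)]
top jar 0.66 [332. 299.] top 0.088 [0.513 0.037] [array([513.4,  37. ]), array([35.4, 35.5]), np.float64(26.7)]
top jar 0.53 [337. 264.] top 0.079 [0.582 0.0
[... 1321 characters left out ...]
.float64(86.9)]
side jar 0.91 [421. 269.] top 0.11 [0.431 0.009] [array([432.6,   8.7]), array([43.6, 49.6]), np.float64(25.5)]
side jar 0.85 [354. 288.] top 0.141 [0.494 0.15 ] [array([494.4, 148.3]), array([46.3, 49.2]), np.float64(31.2)]
side jar 0.66 [338. 247.] top 0.077 [0.582 0.036] [array([565.9,  61.2]), array([30.4, 93.7]), np.float64(31.4)]
side jar 0.58 [373. 259.] top 0.086 [0.501 0.08 ] [array([502.1,  85.6]), array([ 36.2, 132.1]), np.float64(12.6)]
side leaf 0.95 [418. 222.] top 0.042 [ 0.508 -0.028] [array([499.8,  -1.3]), array([145.9, 382.8]), np.float64(7.3)]
side rack 0.87 [335. 358.] top 0.067 [0.49  0.209] [array([490.4, 207.8]), array([101.4, 221.4]), np.float64(8.9)]
```

View pics/wrist3.png

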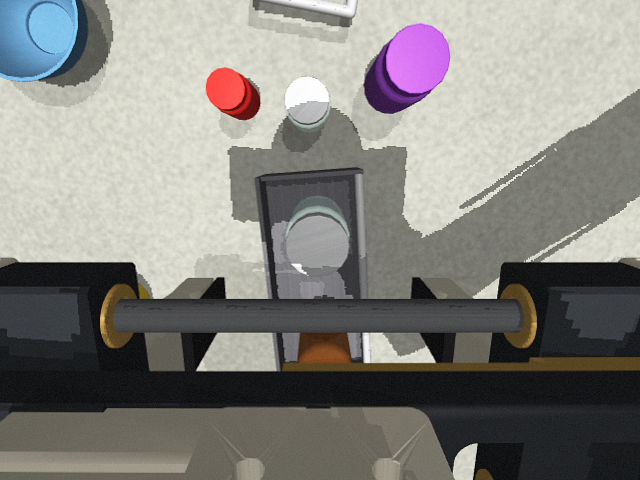

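View pics/side3.png

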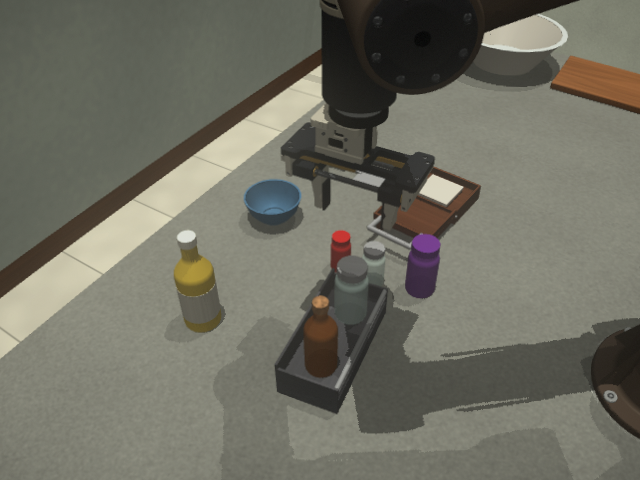

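The wrist picture shows the jar lid at (317, 240), between the open fingers. The side picture shows the coaster white side up in the fixed half at (441, 189), the leaf flat and the decoys unmoved. Next I grip the jar.

```bash
python3 -m handwheel '[[0,0.1,0,-4,3],[0,0.1,0,-8,3],[0,0.1,0,-11,3],[0,0.1,0,-13,3],[0,0.1,0,-14.5,3],[0,0.1,0,-15.7,3],[0,0.1,0,-15.7,3]]'; python3 -m handwheel '[[0.3,0,0,0,0],[0.4,0,0,0,0],[1,0,0,0,0],[1,0,0,0,0],[1,0,0,0,0],[1,0,0,0,0]]' 25
```

```text
time_s: 13.48
tcp_pos: [0.4954, 0.1458, 0.0815]
eef_rot: [179.9, -0.0, -82.2]
contact_force: [0.2, 0.0, 0.4]
gripper_width: 0.0877
gripper_force: 0.0
time_s: 14.22
tcp_pos: [0.4957, 0.146, 0.0823]
eef_rot: [-180.0, 0.0, -82.1]
contact_force: [-1.6, 0.6, 4.6]
gripper_width: 0.0534
gripper_force: 25.0
```

```bash
python3 -m handwheel '[[1,0,0,1,0],[1,0,0,3,0],[1,0,0,6,0],[1,0,0,9,0],[1,0,0,12,0],[1,0,-2,12,0],[1,0.2,-5,12,0],[1,0.4,-9,12,0]]'; python3 -m handwheel '[[1,0.2,-4,0,0],[1,0.4,-8.5,0,0],[1,0.6,-13,0,0],[1,0.7,-17.5,0,0],[1,0.9,-22,0,0],[1,1.0,-26,0,0],[1,1.1,-29,0,0],[1,1.1,-30.4,0,0]]'; python3 -m handwheel '[[1,0,0,-1,0],[1,0,0,-2,0],[1,0,0,-2,0],[1,0,0,-2,0]]'
python3 - <<'E'
from h import *
s=get_state();print(s['tcp_pos'],s['gripper_width'],s['gripper_force'],s['contact_force'])
for n in ['wrist','side','top']:
    C=cam(n);W=world(C);save(n+'4',C[0])
    for q in ['coaster','jar']:
      for o in finder.cut_out(n,q)[:4]:
        P=W[o['region']];P=P[~np.isnan(P[:,0])]
        if len(P)<20: continue
        t=np.percentile(P[:,2],95);T=P[P[:,2]>t-.008]
        rc=cv2.minAreaRect((T[:,:2]*1000).astype(np.float32))
        print(n,q,round(o['p'],2),np.round(o['pixel']),'top',round(t,3),'bot',round(np.percentile(P[:,2],3),3),np.round((np.percentile(T,2,axis=0)+np.percentile(T,98,axis=0))/2,3)[:2],[np.round(a,1) for a in rc])
E
```

```text
time_s: 15.22
tcp_pos: [0.4988, 0.0548, 0.2011]
eef_rot: [179.9, -0.0, -82.1]
contact_force: [0.1, 0.1, -3.2]
gripper_width: 0.0529
gripper_force: 25.0
time_s: 16.23
tcp_pos: [0.5093, -0.2497, 0.2007]
eef_rot: [179.9, 0.1, -82.3]
contact_force: [0.3, -0.0, -2.6]
gripper_width: 0.0534
gripper_force: 25.0
time_s: 16.73
tcp_pos: [0.5109, -0.2474, 0.1822]
eef_rot: [-180.0, -0.0, -82.1]
contact_force: [0.5, 0.0, -2.6]
gripper_width: 0.0532
gripper_force: 25.0
[ 0.51091606 -0.24740021  0.18218149] 0.05315682893019905 24.990758189542248 [ 0.49199813  0.00406997 -2.57640664]
wrist coaster 0.83 [317. 210.] top 0.031 bot 0.028 [ 0.511 -0.257] [array([ 510.6, -250.2]), array([75.4, 76. ]), np.float64(84.6)]
wrist jar 0.8 [318. 293.] top 0.241 bot 0.146 [ 0.511 -0.259] [array([ 513.2, -263.8]), array([47. , 31.6]), np.float64(8.3)]
wrist jar 0.5 [315. 210.] top 0.031 bot 0.029 [ 0.511 -0.258] [array([ 510.5, -250.7]), array([74.4, 76. ]), np.float64(84.6)]
side coaster 0.86 [436. 187.] top 0.032 bot 0.023 [ 0.511 -0.247] [array([ 511.3, -240.9]), array([91.8, 78.5]), np.float64(83.5)]
side jar 0
[... 267 characters left out ...]
0.085 bot 0.016 [0.512 0.041] [array([512. ,  41.1]), array([36.7, 35.8]), np.float64(19.0)]
side jar 0.7 [422. 268.] top 0.11 bot 0.006 [0.431 0.01 ] [array([431.3,   9.4]), array([47.3, 45.2]), np.float64(57.0)]
top coaster 0.65 [219. 315.] top 0.176 bot 0.048 [0.48  0.263] [array([479.8, 263.1]), array([21.9, 22.7]), np.float64(0.8)]
top jar 0.9 [334. 298.] top 0.088 bot 0.06 [0.513 0.037] [array([513.4,  37. ]), array([35.5, 35.5]), np.float64(64.0)]
top jar 0.83 [351. 339.] top 0.113 bot 0.064 [0.433 0.006] [array([432.2,   5.5]), array([48. , 46.2]), np.float64(0.3)]
top jar 0.66 [338. 265.] top 0.079 bot 0.056 [0.582 0.032] [array([582.5,  32.5]), array([30.3, 30.2]), np.float64(0.2)]
```

View pics/side4.png

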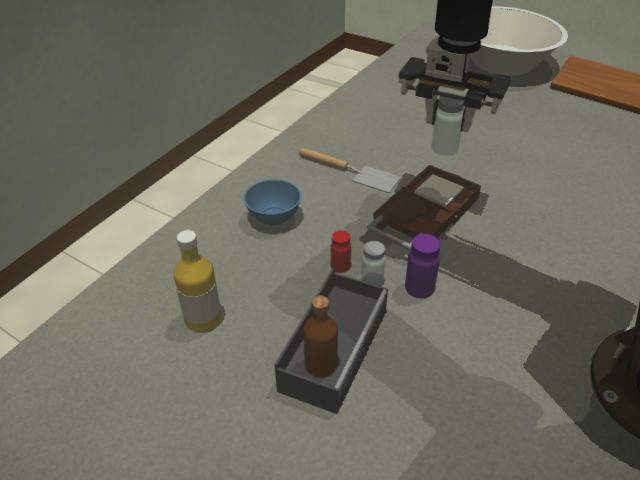

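The jar hangs upright in the fingers at (447, 125), right above the coaster, and everything else is in place. Lowering it now.

```bash
python3 -m handwheel '[[1,0,-0.2,-3,0],[1,0,-0.2,-6,0],[1,0,-0.2,-8,0],[1,0,-0.2,-9,0],[1,0,-0.2,-9.5,0],[1,0,-0.2,-9.7,0],[1,0,-0.2,-9.8,0],[1,0,-0.2,-9.8,0]]'; python3 -m handwheel '[[1,0,0,-0.1,0],[1,0,0,-0.2,0],[1,0,0,-0.2,0]]'
```

```text
time_s: 18.18
tcp_pos: [0.511, -0.25, 0.0845]
eef_rot: [-180.0, -0.0, -82.1]
contact_force: [0.4, 0.2, -2.6]
gripper_width: 0.0531
gripper_force: 25.0
time_s: 18.55
tcp_pos: [0.5108, -0.25, 0.0823]
eef_rot: [-180.0, -0.0, -82.1]
contact_force: [-0.4, 0.4, 0.0]
gripper_width: 0.0529
gripper_force: 25.0
```

```bash
python3 -m handwheel '[[1,0,0,-0.05,0],[0.3,0,0,-0.05,0],[0,0,0,-0.05,0],[0,0,0,-0.05,0],[0,0,0,-0.05,0],[0,0,0,-0.05,0]]'; python3 -m handwheel '[[0,0,0,3,0],[0,0,0,7,0],[0,0,0,11,0],[0,0,0,15,0],[0,0,5,18,0],[0,0,10,18,0],[0,0,15,18,0],[0,0,15,18,0]]'
python3 - <<'E'
from h import *
s=get_state();print(s['tcp_pos'],s['gripper_width'],s['contact_force'],s['time_s'])
for n in ['side','top','wrist']:
    C=cam(n);W=world(C);save(n+'5',C[0])
    for q in ['coaster','jar','leaf']:
      for o in finder.cut_out(n,q)[:4]:
        P=W[o['region']];P=P[~np.isnan(P[:,0])]
        if len(P)<20 or (q=='jar' and np.median(P[:,1])>-.1): continue
        t=np.percentile(P[:,2],95);T=P[P[:,2]>t-.008]
        rc=cv2.minAreaRect((T[:,:2]*1000).astype(np.float32))
        print(n,q,round(o['p'],2),np.round(o['pixel']),'top',round(t,3),'bot',round(np.percentile(P[:,2],3),3),[np.round(a,1) for a in rc])
E
```

```text
time_s: 19.3
tcp_pos: [0.5107, -0.25, 0.0815]
eef_rot: [180.0, 0.0, -82.1]
contact_force: [0.3, 0.0, 0.5]
gripper_width: 0.0869
gripper_force: 0.0
time_s: 20.3
tcp_pos: [0.5107, -0.0974, 0.262]
eef_rot: [-179.9, 0.0, -81.9]
contact_force: [-0.2, -0.3, -0.4]
gripper_width: 0.088
gripper_force: 0.0
[ 0.51073215 -0.09736003  0.26199716] 0.0879661854277881 [-0.19169068 -0.32480937 -0.35206979] 20.3
side coaster 0.71 [439. 196.] top 0.032 bot 0.021 [array([ 509.4, -243.1]), array([89.3, 78.8]), np.float64(77.9)]
side coaster 0.42 [418. 215.] top 0.04 bot 0.005 [array([ 515. , -146.3]), array([319.9, 136.3]), np.float64(87.4)]
side jar 0.56 [444. 167.] top 0.141 bot 0.035 [array([ 510.4, -246.4]), array([45.6, 46.8]), np.float64(8.0)]
side leaf 0.93 [405. 219.] top 0.041 bot 0.022 [array([511.7, -90.8]), array([145.3, 235.2]), np.float64(6.9)]
top leaf 0.56 [384. 272.] top 0.046 bot 0.039 [array([568.4, -67.8]), array([10.3, 33.3]), np.float64(1.3)]
top leaf 0.44 [221. 201.] top 0.191 bot 0.017 [array([714.3, 269.3]), array([28.5, 28. ]), np.float64(21.2)]
wrist coaster 0.93 [322.  94.] top 0.031 bot 0.028 [array([ 510.6, -249.8]), array([76.1, 76.2]), np.float64(84.4)]
wrist coaster 0.33 [320. 148.] top 0.041 bot 0.017 [array([ 513.5, -176.2]), array([264.5, 126.1]), np.float64(84.6)]
wrist jar 0.8 [341.  48.] top 0.141 bot 0.058 [array([ 509.8, -248.8]), array([47.3, 46.7]), np.float64(43.8)]
wrist leaf 0.71 [314. 181.] top 0.042 bot 0.025 [array([ 518.6, -122. ]), array([156.2, 126.4]), np.float64(84.5)]
wrist leaf 0.23 [322. 145.] top 0.041 bot 0.017 [array([ 513.4, -176.2]), array([265.3, 126.1]), np.float64(84.6)]
```

View pics/side5.png

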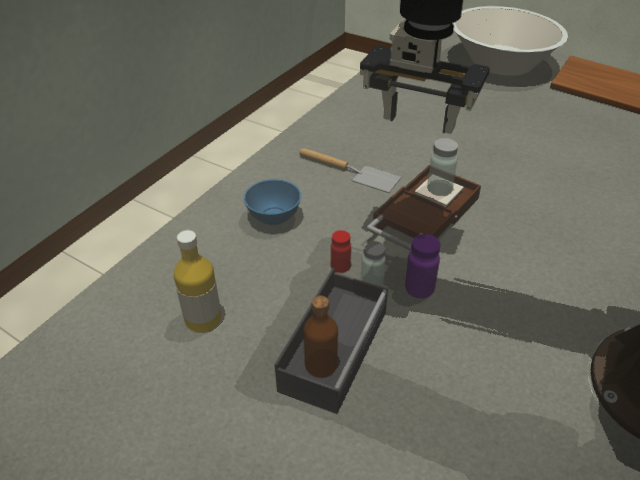

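The jar stands upright in the middle of the coaster at (444, 168), its centre within about 1 mm of the coaster's by the wrist camera. The leaf is flat and the gripper touches nothing.

```bash
python3 -c "
from plant import r;print(r.close_job())"
```

```text
the job is handed in; nothing more can be done
None
```

The job is handed in, though the judge returned no result: the coaster is cork side down in the fixed half, the leaf is flat, the jar stands upright on the coaster about 1 mm off centre, and no other object was seen to move.

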